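# Set out painted fish and bubbles to dry

### The job

Set out the freshly painted pieces of the wall frieze to dry: clear the dry blue fish off the domes into the grey tray, balance each orange fish, flat back down and about level, on the crown of a dome of its own, and drop each red ball into an empty hole of the bored board. Leave the green ball in its hole, and the mug and the paint jar where they stand.

Things in the scene. Friction and masses are not known exactly. Their poses are not given: they have to be found in the camera images.
- fish_new1: freshly painted ORANGE papier-mache fish, white stripes, a flat-backed plaque lying face up: 100 mm long, 46 mm wide with parallel sides for 30 mm amidships, 20 mm thick (tail 8 to 14), about 50 g. Origin on the flat back under the balance point, 41 mm behind the nose, about midway along the parallel sides; x to the nose, y across, z up out of the face. Two or three are there
- fish_new2: freshly painted ORANGE papier-mache fish, white stripes, a flat-backed plaque lying face up: 100 mm long, 46 mm wide with parallel sides for 30 mm amidships, 20 mm thick (tail 8 to 14), about 50 g. Origin on the flat back under the balance point, 41 mm behind the nose, about midway along the parallel sides; x to the nose, y across, z up out of the face. Two or three are there
- fish_new3: freshly painted ORANGE papier-mache fish, white stripes, a flat-backed plaque lying face up: 100 mm long, 46 mm wide with parallel sides for 30 mm amidships, 20 mm thick (tail 8 to 14), about 50 g. Origin on the flat back under the balance point, 41 mm behind the nose, about midway along the parallel sides; x to the nose, y across, z up out of the face. Two or three are there
- fish_dry1: dry, finished BLUE fish with yellow stripes, same shape, size and axes as the orange ones, at the start balanced on the dome with point dome1. One or two are there
- fish_dry2: dry, finished BLUE fish with yellow stripes, same shape, size and axes as the orange ones, at the start balanced on the dome with point dome2. One or two are there
- fish_dry3: dry, finished BLUE fish with yellow stripes, same shape, size and axes as the orange ones, at the start balanced on the dome with point dome3. One or two are there
- ball_new1: freshly painted RED wadding ball, 40 mm in diameter, 20 g or so, origin at its centre (axes mean nothing); it starts in a fixed white paint tray (floor's top 4 mm, rim 11 mm above the table) and rolls, though not far
- ball_new2: freshly painted RED wadding ball, 40 mm in diameter, 20 g or so, origin at its centre (axes mean nothing); it starts in a fixed white paint tray (floor's top 4 mm, rim 11 mm above the table) and rolls, though not far
- ball_new3: freshly painted RED wadding ball, 40 mm in diameter, 20 g or so, origin at its centre (axes mean nothing); it starts in a fixed white paint tray (floor's top 4 mm, rim 11 mm above the table) and rolls, though not far
- ball_dry1: GREEN ball, 40 mm, origin at its centre, already drying in hole 0 of the bored board and to be left there. Only one of the three is there
- ball_dry2: GREEN ball, 40 mm, origin at its centre, already drying in hole 1 of the bored board and to be left there. Only one of the three is there
- ball_dry3: GREEN ball, 40 mm, origin at its centre, already drying in hole 2 of the bored board and to be left there. Only one of the three is there
- dryboard: fixed plywood board, 110 (x) by 380 (y) by 8 mm, with three white polystyrene domes in a row along y, 140 mm apart; origin under its centre on the table. Each dome: cap of a 60 mm radius ball, 20 mm high, 89 mm across, crown 28 mm above the table. Rough: a flat thing whose balance point is within 10 mm of the crown stays on it, tilting about 1 degree per mm off
- dome1 (a point): the crown (topmost point) of the dome at the +y end of the drying board, axes as the board's
- dome2 (a point): the crown (topmost point) of the dome at the middle of the drying board, axes as the board's
- dome3 (a point): the crown (topmost point) of the dome at the -y end of the drying board, axes as the board's
- holeboard: fixed pale wooden board, 140 by 140 mm, 18 mm thick, with four through holes 31 mm wide, 66 mm apart in a square; origin under its centre on the table. A 40 mm ball sits in a hole with its centre about 13 mm above the board's top
- holeboard_hole0 (a point): centre of the mouth of one hole, level with the board's top, axes as the board's
- holeboard_hole1 (a point): centre of the mouth of one hole, level with the board's top, axes as the board's
- holeboard_hole2 (a point): centre of the mouth of one hole, level with the board's top, axes as the board's
- holeboard_hole3 (a point): centre of the mouth of one hole, level with the board's top, axes as the board's
- donetray: fixed shallow grey tray for finished work, outside 178 mm (x) by 148 mm (y) by 22 mm high, walls and floor 4 mm (floor's top about 4 mm above the table); origin under its centre on the table. Two fish lie side by side in it along its y, 70 mm apart
- mug: loose navy enamel mug, 84 mm wide, 85 mm high, origin under its centre; a bystander
- paintjar: loose closed jar of orange paint, 44 mm wide, 55 mm high, origin under its centre; a bystander

How it is judged (in metres and radians):
At the end, for the whole second after the job is handed in: each orange fish face up, origin within 18 mm of a dome's crown, tilt under 15 deg; each blue fish in the grey tray (origin within 75 mm in x, 60 mm in y of its centre, below 50 mm); each red ball in a hole (6 mm off at most, centre under 16.5 mm above the board's top); all at rest ((distance between fish_new1 and dome1 below 0.018 m or distance between fish_new1 and dome2 below 0.018 m or distance between fish_new1 and dome3 below 0.018 m) and angle between each of fish_new1, fish_new2, fish_new3's own z axis and vertical below 0.26 rad and linear speed of each of fish_new1, fish_dry1, ball_new1, fish_new2, fish_dry2, ball_new2, fish_new3, fish_dry3, ball_new3 below 0.03 m/s and x of fish_dry1 in the frame of donetray between -0.075 and 0.075 m and y of fish_dry1 in the frame of donetray between -0.06 and 0.06 m and height (world z) of each of fish_dry1, fish_dry2, fish_dry3 below 0.05 m and ((horizontal distance between ball_new1 and holeboard_hole0 below 0.006 m and z of ball_new1 in the frame of holeboard_hole0 below 0.0165 m) or (horizontal distance between ball_new1 and holeboard_hole1 below 0.006 m and z of ball_new1 in the frame of holeboard_hole1 below 0.0165 m) or (horizontal distance between ball_new1 and holeboard_hole2 below 0.006 m and z of ball_new1 in the frame of holeboard_hole2 below 0.0165 m) or (horizontal distance between ball_new1 and holeboard_hole3 below 0.006 m and z of ball_new1 in the frame of holeboard_hole3 below 0.0165 m)) and (distance between fish_new2 and dome1 below 0.018 m or distance between fish_new2 and dome2 below 0.018 m or distance between fish_new2 and dome3 below 0.018 m) and x of fish_dry2 in the frame of donetray between -0.075 and 0.075 m and y of fish_dry2 in the frame of donetray between -0.06 and 0.06 m and ((horizontal distance between ball_new2 and holeboard_hole0 below 0.006 m and z of ball_new2 in the frame of holeboard_hole0 below 0.0165 m) or (horizontal distance between ball_new2 and holeboard_hole1 below 0.006 m and z of ball_new2 in the frame of holeboard_hole1 below 0.0165 m) or (horizontal distance between ball_new2 and holeboard_hole2 below 0.006 m and z of ball_new2 in the frame of holeboard_hole2 below 0.0165 m) or (horizontal distance between ball_new2 and holeboard_hole3 below 0.006 m and z of ball_new2 in the frame of holeboard_hole3 below 0.0165 m)) and (distance between fish_new3 and dome1 below 0.018 m or distance between fish_new3 and dome2 below 0.018 m or distance between fish_new3 and dome3 below 0.018 m) and x of fish_dry3 in the frame of donetray between -0.075 and 0.075 m and y of fish_dry3 in the frame of donetray between -0.06 and 0.06 m and ((horizontal distance between ball_new3 and holeboard_hole0 below 0.006 m and z of ball_new3 in the frame of holeboard_hole0 below 0.0165 m) or (horizontal distance between ball_new3 and holeboard_hole1 below 0.006 m and z of ball_new3 in the frame of holeboard_hole1 below 0.0165 m) or (horizontal distance between ball_new3 and holeboard_hole2 below 0.006 m and z of ball_new3 in the frame of holeboard_hole2 below 0.0165 m) or (horizontal distance between ball_new3 and holeboard_hole3 below 0.006 m and z of ball_new3 in the frame of holeboard_hole3 below 0.0165 m))); the robot touches nothing.
It fails at once if the mug or the paint jar is shoved or knocked over (distance of any of mug, paintjar from where it was at the start of the episode above 0.03 m).
It fails at once if the green ball is pushed out of its hole (distance of any of ball_dry1, ball_dry2, ball_dry3 from where it was at the start of the episode above 0.02 m).
Of fish_new1, fish_new2, fish_new3 only 2 to 3 are there at a start; the rules pass over those that are not, and their reading is None.
Of fish_dry1, fish_dry2, fish_dry3 only 1 to 2 are there at a start; the rules pass over those that are not, and their reading is None.
Of ball_dry1, ball_dry2, ball_dry3 only 1 to 1 are there at a start; the rules pass over those that are not, and their reading is None.
At some moment in a run one of fish_new1, fish_new2, fish_new3 may be knocked a few centimetres aside while the robot is not near it.
Once in a run the grip may slacken for a moment while it holds something.
It also fails if it takes over 210 s, if anything falls off the work surface, if the arm or the gripper's body presses on something with over 40 N, if the wrist force passes 120 N, or if a joint passes its speed limit or range.

### The arm

A 6-joint arm with a two-finger parallel gripper is mounted at the origin on the work surface. World frame = base frame: x ahead of the robot, y to its left, z up, the work surface at z = 0. Lengths are in m, angles in degrees, forces in N, time in s.
With the tool pointing down it reaches from about 0.325 to 0.85 m from the base axis. Payload 15.5 kg.
Tool frame: the origin (TCP) lies at the very end of the fingers, on their centre line; the grasp point (between the pads) lies arm.grip_depth behind it (arm.grip_depth is the distance from the TCP to the grasp point, in m); z points along the fingers, y is the line along which they close (so a half turn about z gives the same grasp; the last joint's range is limited). The gripper opens to 91 mm and grips with 3 to 60 N. Pads are 32 mm wide; open, the fingers measure 118 mm over their backs; the gripper's body (76 mm by 178 mm) begins 60 mm behind the grasp point.
Start: joints at [58.298, 28.281, 77.091, -0, 74.628, -5.472], TCP at [0.276, 0.561, 0.214] pointing down, gripper open.
Joint ranges: [-166.48, 166.48], [-47.26, 123.95], [12.59, 153.08], [-70.14, 250.14], [6.76, 159.57], [-176.63, 176.63]. Speed limits (degrees/s): [108.29, 108.29, 147.25, 172.46, 172.46, 172.46].

### API

Orientations are given as a 3x3 rotation matrix whose columns are the frame's x, y, z axes.
In Python, from rig import arm gives the robot as it stands. Calls block until the motion is done:
- arm.move_to(position, orientation): joint-space move of the TCP to a pose.
- arm.move_l(position, orientation=None, feed=0.15): straight line of the TCP; orientation=None keeps the orientation; feed is the mean speed in m/s.
- arm.move_joints(angles): joint-space move.
- arm.grip(opening): finger opening in m; the grip force is fixed at half the most; returns when the fingers have stopped.
- arm.sleep(seconds).
- arm.solve_ik(position, orientation): joint angles nearest the present ones, or None.
- arm.snapshot(name): name is "side" or "top" or "wrist"; returns the picture (400x640x3 uint8, red, green, blue); there is no depth.
- arm.get_calibration(name): a dict with "intrinsics" (3x3 intrinsics, pixels), "k1" (the pictures are not rectified: a ray, as slopes to the right and down, at radius r is drawn at 1 + k1 r^2 times it, then the intrinsics apply), "cam_to_world" (4x4, takes a point from camera to world coordinates). Camera axes: x right, y down, z forward; pixel columns grow to the right and rows downward; lengths in m; the calibration is good to about 2 mm. A picture is of the moment at which its call begins: read the wrist's pose just before it. get_calibration takes no time and is no camera call; for the wrist camera it gives the pose at the moment of the call.
A pose or a line that the arm cannot do raises arm.Unreachable and nothing moves.
- arm.sign_off(): hands the job in; it is judged then, once.
Readings, each from a call of its own:
- arm.current_t(): time.
- arm.current_joint_positions(): joint angles.
- arm.current_dq(): joint speeds.
- arm.current_tau(): joint torques, N m.
- arm.current_ee_pos(): TCP position.
- arm.current_tool_rot(): TCP orientation.
- arm.current_force(): force on the tool from outside, world axes, zero at the start.
- arm.current_torque(): the same for the moment, N m.
- arm.current_width(): finger opening in m.
- arm.current_grasp_force(): force on a finger pad.
Only numpy, scipy, OpenCV 4.12 (cv2) and the standard library are available. Lean on these libraries where they do the work, as an engineer would, in place of code of your own. Each camera call takes 0.05 s, during which the arm holds its last target. There are 200 camera calls.

## Working session

There is one attempt and no reset: what is moved stays moved. The work goes in short steps, each a Python script; the robot and the scene stay as the last script left them, time stands still between calls to the robot, and variables do not carry over. Pictures are saved under pics/ and viewed, at most 16 in all, crops included, and the job is handed in when it is done.

```bash
mkdir -p pics; ls
python3 - <<'E'
from rig import arm
import cv2
for n in("top","side"):
    im=arm.snapshot(n); cv2.imwrite(f"pics/{n}0.png",im[:,:,::-1])
    c=arm.get_calibration(n); print(n,c)
print(arm.grip_depth,arm.current_t())
E
```

```text
pics
top {'intrinsics': array([[371.2914027 ,   0.        , 319.05945388],
       [  0.        , 371.2914027 , 193.91141078],
       [  0.        ,   0.        ,   1.        ]]), 'k1': -0.04407689190583778, 'cam_to_world': array([[-4.31795204e-03, -9.97530975e-01,  7.00950038e-02,
         4.57481153e-01],
       [-9.99979851e-01,  4.63346766e-03,  4.33928888e-03,
         1.26956180e-04],
       [-4.65335800e-03, -7.00748546e-02, -9.97530882e-01,
         9.22237250e-01],
       [ 0.00000000e+00,  0.00000000e+00,  0.00000000e+00,
         1.00000000e+00]])}
side {'intrinsics': array([[378.12520933,   0.        , 322.31236668],
       [  0.        , 378.12520933, 198.90540093],
       [  0.        ,   0.        ,   1.        ]]), 'k1': -0.016433909315613743, 'cam_to_world': array([[ 0.98262234, -0.12012012,  0.14150795,  0.37315645],
       [-0.18522985, -0.58541602,  0.78928955, -0.70831015],
       [-0.01196853, -0.80178504, -0.59749269,  0.60286272],
       [ 0.        ,  0.        ,  0.        ,  1.        ]])}
0.0188 0.1
```

View pics/top0.png

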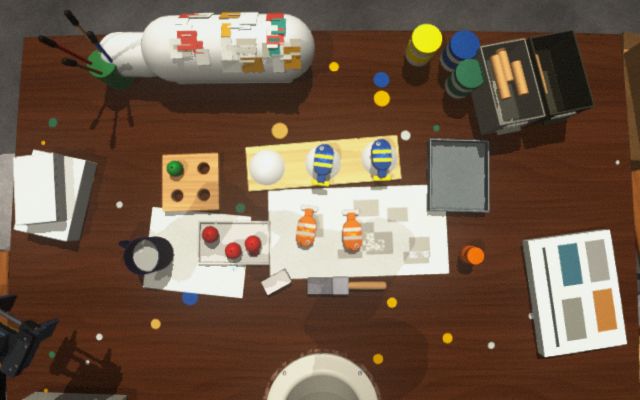

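View pics/side0.png

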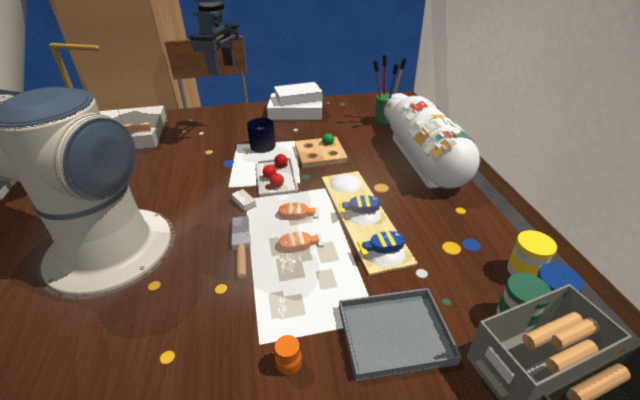

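The top view has up as +x and right as −y. Orange fish are at (307,228) and (352,232), and blue fish are on dome2 (323,161) and dome3 (381,158); dome1 (267,166) is empty. Red balls are at (210,234), (233,251) and (253,243). Green sits in the upper-left hole at (175,169), with the mug at (148,253) and the jar at (472,255).

```bash
cat > h.py <<'E'
from rig import arm
import numpy as np, cv2
def px2w(c,uv,z):
    K,k1,T=c["intrinsics"],c["k1"],c["cam_to_world"]
    uv=np.asarray(uv,float).reshape(-1,1,2)
    n=cv2.undistortPoints(uv,K,np.array([k1,0,0,0.])).reshape(-1,2)
    d=np.c_[n,np.ones(len(n))]@T[:3,:3].T
    return T[:3,3]+d*((z-T[2,3])/d[:,2])[:,None]
def w2px(c,p):
    T=np.linalg.inv(c["cam_to_world"]); q=np.atleast_2d(p)@T[:3,:3].T+T[:3,3]
    return cv2.projectPoints(q,np.zeros(3),np.zeros(3),c["intrinsics"],np.array([c["k1"],0,0,0.]))[0].reshape(-1,2)
R={"red":[(0,150,60,5,255,255),(172,150,60,180,255,255)],"orange":[(6,140,110,17,255,255)],"blue":[(95,130,40,125,255,255)]}
def mask(im,col):
    h=cv2.cvtColor(im,cv2.COLOR_RGB2HSV); m=0
    for r in R[col]: m=m|cv2.inRange(h,r[:3],r[3:])
    return m
def blobs(m,k,amin):
    m=cv2.morphologyEx(m,cv2.MORPH_CLOSE,np.ones((k,k),np.uint8))
    n,l,s,c=cv2.connectedComponentsWithStats(m)
    return [(s[i,4],c[i],np.argwhere(l==i)[:,::-1]) for i in range(1,n) if s[i,4]>amin]
def look(n):
    c=arm.get_calibration(n); return arm.snapshot(n),c
def down(a):  # tool pointing down, tool y (closing line) at world angle a+90 (a: direction of tool x), degrees
    a=np.radians(a); x=np.array([np.cos(a),np.sin(a),0]); z=np.array([0,0,-1.]); return np.c_[x,np.cross(z,x),z]
E
python3 - <<'E'
from h import *
im=cv2.imread("pics/top0.png")[:,:,::-1]; c=arm.get_calibration("top")
for col,z,k,a in(("red",.024,3,60),("orange",.018,7,200),("blue",.046,7,200)):
    for A,ce,p in blobs(mask(im,col),k,a):
        w=px2w(c,p,z)[:,:2]; ev,V=np.linalg.eigh(np.cov(w.T)); ax=V[:,1]
        t=(w-w.mean(0))@ax; print(col,A,ce.round(),w.mean(0).round(3),"ax",np.degrees(np.arctan2(ax[1],ax[0])).round(1),"len",np.ptp(t).round(3),"skew",((t**3).mean()/t.std()**3).round(2))
for nm,uv,z in(("domes",[(267,165),(323,160),(380,157)],.028),("dboard",[(246,148),(398,137),(402,179),(249,190)],.008),("tray",[(428,139),(489,140),(488,212),(428,211)],.022),("hb",[(163,155),(219,153),(219,209),(163,211)],.018),("mug",[(148,255)],.08),("jar",[(472,255)],.05)):
    print(nm,px2w(c,uv,z)[:,:2].round(3).tolist())
cv2.imwrite("pics/crop0.png",cv2.resize(im[125:275,150:500,::-1],None,fx=2.28,fy=2.28,interpolation=cv2.INTER_CUBIC))
print(arm.get_calibration("wrist"), arm.current_ee_pos())
E
```

```text
red 87 [274.  15.] [0.976 0.116] ax 96.8 len 0.042 skew -0.1
red 324 [189.  41.] [0.911 0.333] ax 51.9 len 0.073 skew 0.03
red 168 [210. 234.] [0.426 0.27 ] ax 113.1 len 0.036 skew -0.01
red 176 [252. 243.] [0.402 0.166] ax 166.1 len 0.037 skew 0.03
red 176 [232. 250.] [0.386 0.214] ax 141.5 len 0.036 skew -0.03
orange 1047 [508.  73.] [ 0.825 -0.476] ax -158.5 len 0.131 skew -0.05
orange 201 [633. 136.] [ 0.666 -0.797] ax -176.9 len 0.126 skew -0.28
orange 2025 [192. 180.] [0.556 0.318] ax 48.9 len 0.194 skew -0.02
orange 457 [636. 201.] [ 0.498 -0.793] ax 178.5 len 0.196 skew 0.28
orange 531 [306. 229.] [0.437 0.036] ax 170.6 len 0.089 skew -0.2
orange 551 [352. 233.] [ 0.426 -0.075] ax -176.5 len 0.09 skew -0.21
orange 368 [472. 254.] [ 0.372 -0.368] ax 70.0 len 0.059 skew 0.03
orange 351 [  4. 271.] [0.33  0.796] ax -179.4 len 0.107 skew 0.07
orange 722 [604. 310.] [ 0.233 -0.696] ax -173.2 len 0.097 skew -0.0
blue 787 [462.  47.] [ 0.882 -0.35 ] ax 134.2 len 0.103 skew 0.35
blue 479 [381. 156.] [ 0.609 -0.145] ax -178.7 len 0.085 skew 0.21
blue 453 [323. 161.] [ 0.598 -0.005] ax
[... 229 characters left out ...]
hb [[0.62, 0.392], [0.624, 0.251], [0.485, 0.249], [0.481, 0.388]]
mug [[0.379, 0.394]]
jar [[0.374, -0.354]]
{'intrinsics': array([[292.10116592,   0.        , 326.76984482],
       [  0.        , 292.10116592, 206.61906985],
       [  0.        ,   0.        ,   1.        ]]), 'k1': -0.00863063245170817, 'cam_to_world': array([[ 4.42443835e-01,  8.61442619e-01,  2.49319205e-01,
         2.05445544e-01],
       [ 8.96796198e-01, -4.24946094e-01, -1.23196578e-01,
         5.95665734e-01],
       [-1.79560832e-04,  2.78096082e-01, -9.60553245e-01,
         3.83942908e-01],
       [ 0.00000000e+00,  0.00000000e+00,  0.00000000e+00,
         1.00000000e+00]])} [0.27603072 0.56035243 0.21339944]
```

View pics/crop0.png

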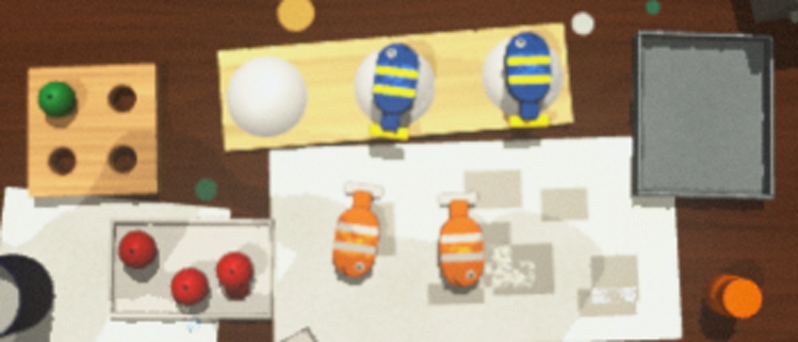

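The crop shows both blue fish with nose to +x (yellow tails toward the robot) and both orange fish with nose to −x (white tails on the far side). The board is yawed about 3.8°, and the crowns come to about (.590,.131), (.600,−.007) and (.608,−.147). Everything agrees with the given sizes, so I'll take closer wrist looks at the blue fish.

```bash
cat >> h.py <<'E'
def goto(p,a,fn=None):
    """joint move, taking of the two equal tool yaws the one with the last joint nearer its middle"""
    best=min((q for q in ((arm.solve_ik(p,down(a+s)),a+s) for s in(0,180)) if q[0] is not None),key=lambda q:abs(q[0][5]))
    arm.move_joints(best[0]); return best[1]
def find_fish(col,near,zback,nose,name=None,rad=.09):
    """wrist look -> origin xy, nose yaw (deg). nose: rough nose yaw"""
    im,c=look("wrist"); out=None
    bl=[]
    for A,ce,p in blobs(mask(im,col),15,300):
        w=px2w(c,p,zback+.012)[:,:2]
        d=np.linalg.norm(w.mean(0)-near)
        if d<rad: bl.append((d,w))
    if bl:
        w=min(bl,key=lambda b:b[0])[1]
        mid=w.mean(0); V=np.linalg.eigh(np.cov(w.T))[1][:,1]
        if V@[np.cos(np.radians(nose)),np.sin(np.radians(nose))]<0: V=-V
        n=np.array([-V[1],V[0]])
        t=(w-mid)@V; s=(w-mid)@n
        o=mid+V*(np.percentile(t,99.8)-.041); body=s[abs((w-o)@V)<.012]
        o=o+n*(body.max()+body.min())/2
        out=(o,np.degrees(np.arctan2(V[1],V[0])),np.ptp(t),np.ptp(body))
        print(col,"o",o.round(4),"yaw",round(out[1],1),"len",np.ptp(t).round(3),"wid",np.ptp(body).round(3))
    if name:
        v=im[:,:,::-1].copy()
        if out:
            for q,cc in((o,(0,255,0)),(o+.041*V,(0,255,255)),(o+.023*n,(255,0,255)),(o-.023*n,(255,0,255))):
                u=w2px(c,[*q,zback+.012])[0]; cv2.circle(v,(int(u[0]),int(u[1])),3,cc,-1)
        cv2.imwrite(f"pics/{name}.png",v)
    return out
E
python3 - <<'E'
from h import *
print(arm.current_tool_rot().round(2))
a=goto([.60,-.007,.2],171.3); print(a,arm.current_t(),arm.current_ee_pos())
find_fish("blue",[.60,-.007],.028,-8,"blue2")
E
```

```text
[[-0.9   0.44 -0.  ]
 [ 0.44  0.9  -0.  ]
 [ 0.   -0.   -1.  ]]
171.3 2.425 [ 0.60000865 -0.0061915   0.20002689]
blue o [ 0.6006 -0.0038] yaw -7.5 len 0.092 wid 0.046
```

View pics/blue2.png

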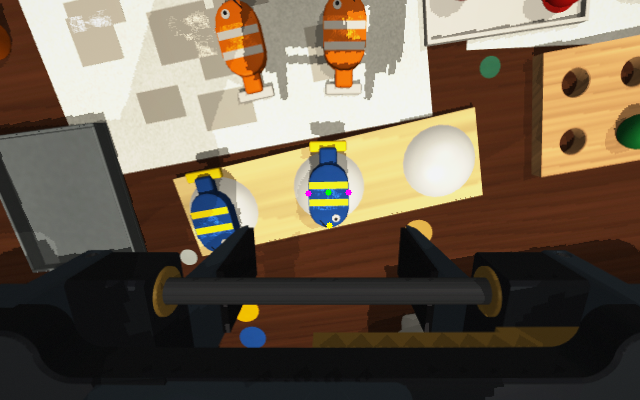

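The wrist view shows the dome2 fish centred at (329,193) with nose at (329,226), and the measured width of 46 mm is right. Next I pick it and tray it.

```bash
cat >> h.py <<'E'
def stat(s): print(s,"t",round(arm.current_t(),1),"w",round(arm.current_width(),4),"f",round(float(np.max(arm.current_grasp_force())),1))
def pick(xy,a,z,op,lift=.14):
    arm.grip(op); arm.move_to([*xy,z+.06],down(a)); arm.move_l([*xy,z],feed=.1)
    arm.grip(.0); stat("grip"); arm.move_l([*xy,lift],feed=.2); stat("lift")
def place(xy,a,z,op,high=.14,far=.3):
    arm.move_l([*xy,high],down(a),feed=far); stat("carry"); arm.move_l([*xy,z+.02],feed=.15); arm.move_l([*xy,z],feed=.03)
    stat("set"); arm.grip(op); arm.sleep(.2); arm.move_l([*xy,high],feed=.15)
E
python3 - <<'E'
from h import *
pick([.6006,-.0038],172.5,.032,.064)
for xy,a in(([.603,-.3465],90),([.603,-.3285],270)):
    if arm.solve_ik([*xy,.01],down(a)) is not None: break
print(a)
place(xy,a,.009,.056)
a=goto([.61,-.147,.2],180); r=find_fish("blue",[.61,-.147],.028,0)
a=r[1]+180
pick(r[0],a,.032,.064)
# nose to -y
place([.527,-.3465],90,.009,.056)
im,c=look("top"); cv2.imwrite("pics/t1.png",cv2.resize(im[120:280,200:500,::-1],None,fx=2.5,fy=2.5))
stat("end")
E
```

```text
grip t 4.8 w 0.046 f 30.0
lift t 5.4 w 0.0457 f 30.0
90
carry t 7.0 w 0.0459 f 30.0
set t 8.7 w 0.0457 f 30.0
blue o [ 0.6111 -0.1434] yaw 1.5 len 0.091 wid 0.046
grip t 16.4 w 0.0458 f 30.0
lift t 17.1 w 0.0455 f 30.0
carry t 18.8 w 0.0456 f 30.0
set t 20.5 w 0.0456 f 30.0
end t 22.2 w 0.056 f 0.0
```

View pics/t1.png

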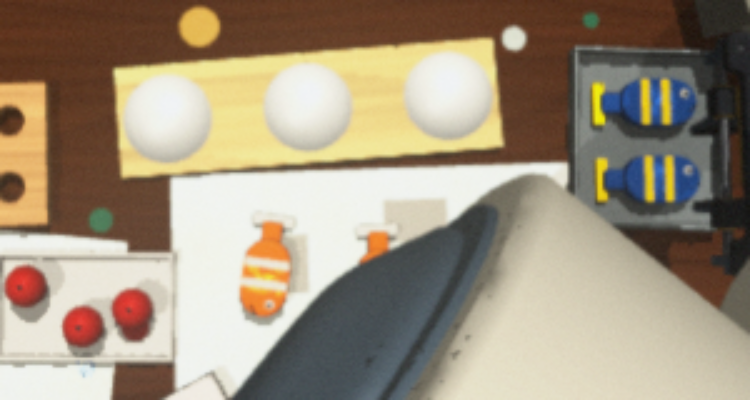

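Both blue fish lie in the tray at crop (660,103) and (660,180), and all three domes are bare. Next I measure the dome crowns and the orange fish from the wrist.

Run:
```python
from h import *
goto([.60,-.007,.24],180); im,c=look("wrist")
hsv=cv2.cvtColor(im,cv2.COLOR_RGB2HSV); m=cv2.inRange(hsv,(0,0,90),(180,70,255))
for A,ce,p in blobs(m,3,800):
    w=px2w(c,p,.008)[:,:2].astype(np.float32); (x,y),r=cv2.minEnclosingCircle(w)
    print(A,ce.round(),"mean",w.mean(0).round(4),"circ",round(x,4),round(y,4),round(r,4))
cv2.imwrite("pics/domes.png",im[:,:,::-1])
for g in([.437,.036],[.426,-.075]):
    a=goto([g[0],g[1],.2],180); find_fish("orange",g,0,180,f"or{g[1]}")
stat("")
```

```text
2704 [127.   5.] mean [0.8146 0.2342] circ 0.8161 0.2375 0.1526
4391 [550. 197.] mean [ 0.5744 -0.325 ] circ 0.5601 -0.3367 0.1141
3210 [425. 171.] mean [ 0.613  -0.1426] circ 0.6118 -0.1427 0.0448
3161 [324. 179.] mean [ 0.6019 -0.0032] circ 0.601 -0.0034 0.0449
3085 [225. 187.] mean [0.5911 0.1364] circ 0.59 0.1365 0.045
9105 [368. 240.] mean [ 0.5096 -0.0676] circ 0.5112 -0.0636 0.1966
813 [326. 290.] mean [ 0.426  -0.0047] circ 0.4232 -0.0062 0.1626
2615 [324. 320.] mean [ 0.3715 -0.0019] circ 0.3495 -0.0069 0.0969
orange o [0.4354 0.038 ] yaw 171.6 len 0.094 wid 0.047
orange o [ 0.4247 -0.0735] yaw -177.5 len 0.094 wid 0.047
 t 25.5 w 0.0564 f 0.0
```

View pics/or0.036.png

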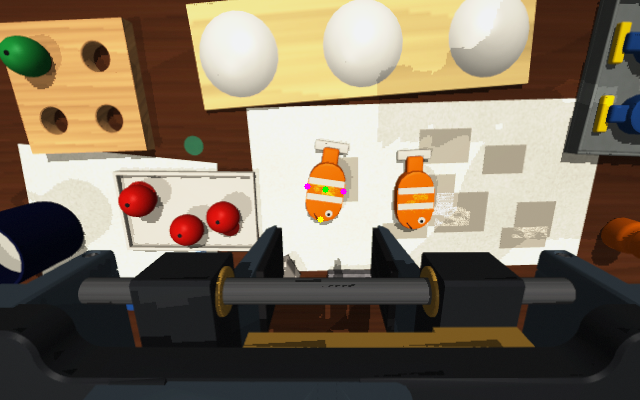

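The overlay lies on the fish correctly: origin (325,189), nose (320,219). Now the first orange fish goes to dome1 and the second to dome2, each re-located just before its pick.

```bash
cat > fish.py <<'E'
from h import *
import sys
def do(g,dome,name):
    a=goto([*g,.2],180); r=find_fish("orange",g,0,180,rad=.1)
    if r is None or abs(r[3]-.047)>.004: print("bad look"); sys.exit()
    a=a+(r[1]-180+180)%360-180 if False else min((r[1]+k*180 for k in range(-3,4)),key=lambda v:abs(v-a))
    pick(r[0],a,.004,.064)
    if arm.current_width()<.04: print("lost"); sys.exit()
    a=min((r[1]+k*180 for k in range(-3,4)),key=lambda v:abs(v-a))
    place(dome,a,.033,.066)
    arm.move_l([*dome,.2]); f=find_fish("orange",dome,.028,r[1],name)
E
python3 - <<'E'
from fish import *
do([.4354,.038],[.590,.1365],"p1")
do([.4247,-.0735],[.601,-.0034],"p2")
stat("")
E
```

```text
orange o [0.435  0.0379] yaw 171.6 len 0.094 wid 0.046
grip t 28.2 w 0.0458 f 30.0
lift t 29.1 w 0.0464 f 30.0
carry t 29.8 w 0.0457 f 30.0
set t 31.4 w 0.0461 f 30.0
orange o [0.5778 0.1469] yaw 158.4 len 0.11 wid 0.062
orange o [ 0.4248 -0.0734] yaw -177.5 len 0.093 wid 0.047
grip t 36.6 w 0.0461 f 30.0
lift t 37.5 w 0.0457 f 30.0
carry t 38.3 w 0.046 f 30.0
set t 39.8 w 0.0456 f 30.0
orange o [ 0.5993 -0.0025] yaw -178.0 len 0.094 wid 0.046
 t 42.0 w 0.066 f 0.0
```

View pics/p2.png

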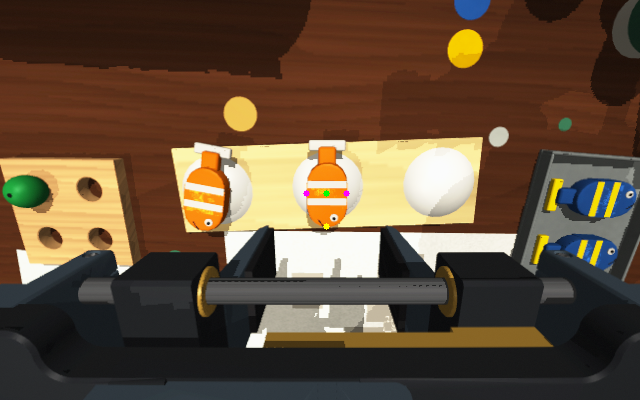

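The fish on dome2 is centred at (326,193). The fish on dome1 at (207,190) seems shifted left, partly from parallax, so I'll look at it from straight above.

Run:
```python
from h import *
import h
h.R["orange"]=[(4,190,120,16,255,255)]
goto([.575,.137,.24],180); find_fish("orange",[.59,.1365],.028,172,"p1b")
im=cv2.imread("pics/p1b.png"); c=arm.get_calibration("wrist")
u=w2px(c,[.59,.1365,.04])[0]; print(u)
x,y=int(u[0]),int(u[1]); 
cv2.imwrite("pics/p1c.png",cv2.resize(im[max(0,y-75):y+75,max(0,x-100):x+100],None,fx=4,fy=4))
```

```text
orange o [0.5933 0.1374] yaw 170.9 len 0.089 wid 0.045
[326.01163486 196.60586512]
```

View pics/p1c.png

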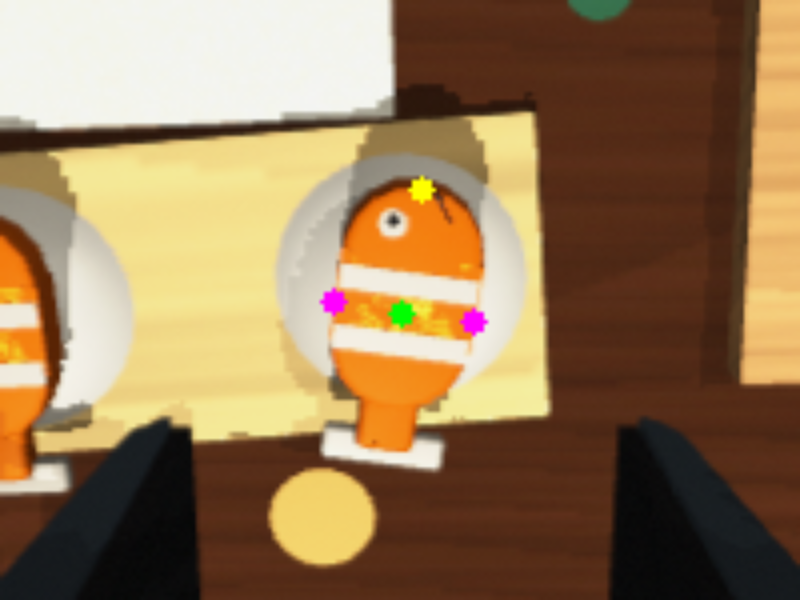

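Straight above, the dome1 fish is within 3 mm of the crown (green dot at crop (401,314)) and sits well. Next the holes and balls.

Run:
```python
from h import *
goto([.545,.32,.22],180); im,c=look("wrist"); cv2.imwrite("pics/hb.png",im[:,:,::-1])
cen=np.array([.5525,.320]); y=np.radians(1.6); Rm=np.array([[np.cos(y),-np.sin(y)],[np.sin(y),np.cos(y)]])
g=cv2.cvtColor(im,cv2.COLOR_RGB2GRAY)
wood=cv2.inRange(cv2.cvtColor(im,cv2.COLOR_RGB2HSV),(8,60,130),(30,200,255))
for s in((1,1),(1,-1),(-1,1),(-1,-1)):
    e=cen+Rm@(np.array(s)*.033); u=w2px(c,[*e,.018])[0]
    m=np.zeros_like(g); cv2.circle(m,(int(u[0]),int(u[1])),26,255,-1); m&=~wood
    b=max(blobs(m,3,50),key=lambda b:b[0]); w=px2w(c,b[2],.018)[:,:2].astype(np.float32)
    print(s,e.round(4),u.round(),"circ",np.round(cv2.minEnclosingCircle(w)[0],4),round(cv2.minEnclosingCircle(w)[1],4),"mean",w.mean(0).round(4))
goto([.405,.215,.2],180); im,c=look("wrist"); cv2.imwrite("pics/bt.png",im[:,:,::-1])
for A,ce,p in blobs(mask(im,"red"),5,200):
    w=px2w(c,p,.024)[:,:2]; print(A,ce.round(),cv2.minEnclosingCircle(w.astype(np.float32)))
im2=np.hstack([cv2.imread("pics/hb.png")[100:330,150:550],im[100:330,120:520,::-1]]); cv2.imwrite("pics/both.png",im2)
```

```text
(1, 1) [0.5846 0.3539] [352. 214.] circ [0.5888 0.3576] 0.023 mean [0.5881 0.3594]
(1, -1) [0.5864 0.2879] [302. 215.] circ [0.5864 0.2925] 0.0153 mean [0.5863 0.2924]
(-1, 1) [0.5186 0.3521] [351. 165.] circ [0.5191 0.3563] 0.0154 mean [0.5189 0.3561]
(-1, -1) [0.5204 0.2861] [300. 166.] circ [0.5208 0.2904] 0.0154 mean [0.5208 0.2905]
912 [327. 172.] ((0.38329195976257324, 0.21655471622943878), 0.023424912244081497)
1063 [287. 182.] ((0.39501696825027466, 0.16600337624549866), 0.027656082063913345)
886 [373. 202.] ((0.4232231080532074, 0.2730242609977722), 0.022052224725484848)
```

View pics/both.png

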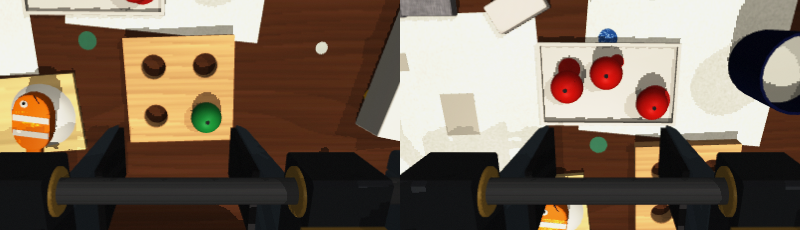

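The empty holes come out at (.5864,.2925), (.519,.3562) and (.5208,.2904), with the right radius and 66 mm spacing. Balls are at wrist pixels (325,172), (286,187) and (372,202). I'll do the first one now and check it.

```bash
cat > ball.py <<'E'
from h import *
H=[[.5205,.2904],[.5864,.2925],[.519,.3560]]
def doball(b,hole,ap=108):
    a=goto([*b,.1],ap); pick(b,a,.014,.062,.12)
    if arm.current_width()<.033: print("lost"); return False
    a2=min((136.6+k*180 for k in range(-3,4)),key=lambda v:abs(v-a))
    place(hole,a2,.023,.054,.12); return True
def balls():
    arm.move_l([.47,.235,.26],down(180)) if False else goto([.47,.25,.25],180)
    im,c=look("wrist"); cv2.imwrite("pics/bl%d.png"%arm.current_t(),im[:,:,::-1])
    for A,ce,p in blobs(mask(im,"red"),5,150):
        w=px2w(c,p,.024)[:,:2]; w2=px2w(c,p,.031)[:,:2]
        print(A,ce.round(),"tray",w.mean(0).round(4),"hole",w2.mean(0).round(4),np.round(cv2.minEnclosingCircle(w2.astype(np.float32))[1],4))
E
python3 - <<'E'
from ball import *
c=arm.get_calibration("wrist"); print(px2w(c,[(325,172),(286,187),(372,202)],.024).round(4))
if doball([.4245,.273],H[2]): balls()
E
```

```text
[[0.3853 0.2136 0.024 ]
 [0.4035 0.1662 0.024 ]
 [0.4226 0.2714 0.024 ]]
grip t 49.2 w 0.0389 f 30.0
lift t 49.9 w 0.0386 f 30.0
carry t 50.6 w 0.0385 f 30.0
set t 52.0 w 0.0382 f 30.0
790 [299. 117.] tray [0.3848 0.2155] hole [0.3849 0.2161] 0.0223
905 [263. 128.] tray [0.3979 0.1678] hole [0.3978 0.1693] 0.0252
616 [346. 147.] tray [0.4231 0.2759] hole [0.4226 0.2754] 0.0183
618 [402. 217.] tray [0.5212 0.3584] hole [0.5189 0.3565] 0.021
```

```bash
python3 -c "
import cv2,glob
f=sorted(glob.glob('pics/bl*.png'));f=[x for x in f if 'blue' not in x][-1];im=cv2.imread(f)[80:260,200:440];cv2.imwrite('pics/v1.png',cv2.resize(im,None,fx=3,fy=3))"
```

```text
(no output)
```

View pics/v1.png

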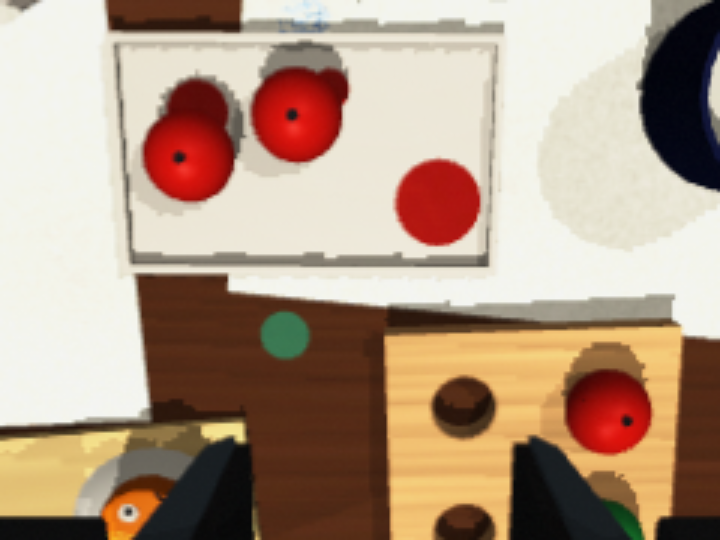

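The ball sits in its hole at crop (608,410), and the flat red disc at (438,202) is only a paint puddle. The remaining balls are at crop (297,115) and (189,155), so I carry on.

Run:
```python
from ball import *
c=arm.get_calibration("wrist"); p=px2w(c,[(299,118),(263,131.7)],.024).round(4)[:,:2]; print(p)
if doball(p[1],H[0]) and doball(p[0],H[1]):
    balls()
    import glob
    goto([.575,.06,.3],180); im,c=look("wrist"); cv2.imwrite("pics/fin.png",im[:,:,::-1])
    goto([.42,.45,.3],180); im,c=look("top"); cv2.imwrite("pics/top9.png",cv2.resize(im[110:270,140:500,::-1],None,fx=2.2,fy=2.2)); stat("")
```

```text
[[0.3857 0.215 ]
 [0.4029 0.1672]]
grip t 57.4 w 0.0383 f 30.0
lift t 58.0 w 0.0384 f 30.0
carry t 58.8 w 0.0385 f 30.0
set t 60.2 w 0.0387 f 30.0
grip t 64.2 w 0.0384 f 30.0
lift t 64.9 w 0.0383 f 30.0
carry t 65.8 w 0.0386 f 30.0
set t 67.2 w 0.038 f 30.0
316 [266. 116.] tray [0.3842 0.1715] hole [0.3844 0.1729] 0.0125
610 [346. 147.] tray [0.423  0.2758] hole [0.4225 0.2754] 0.0182
622 [402. 217.] tray [0.5212 0.3582] hole [0.5189 0.3563] 0.021
596 [355. 218.] tray [0.5231 0.291 ] hole [0.5207 0.2902] 0.0204
566 [356. 261.] tray [0.5904 0.2933] hole [0.5869 0.2926] 0.0216
 t 72.1 w 0.0536 f 0.0
```

View pics/fin.png

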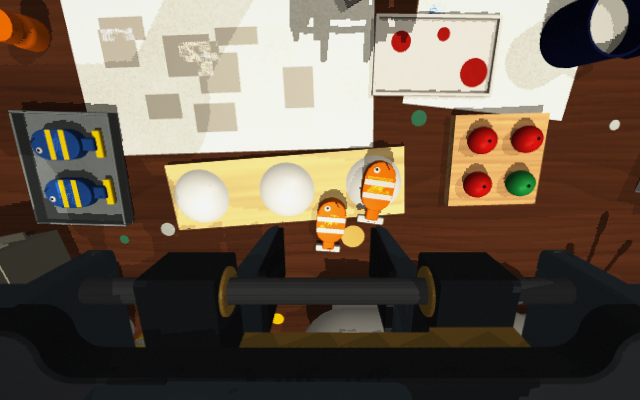

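View pics/top9.png

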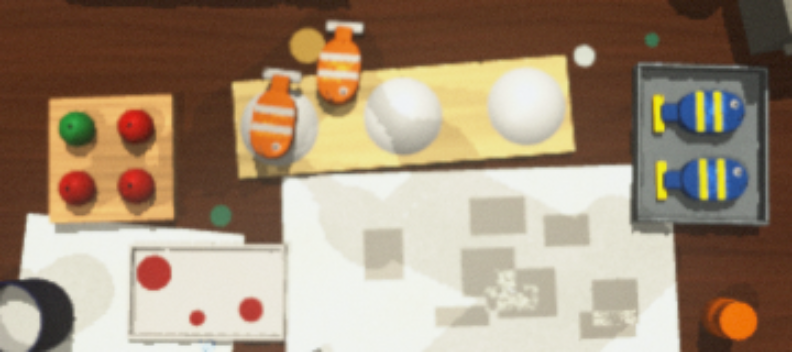

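The balls are all in and the green one is untouched, but the dome2 fish has been knocked: it now lies at about (.64,.065), nose on the board, between dome1 and dome2. I take a close look at it and at the dome1 fish.

Run:
```python
from h import *
import h
h.R["orange"]=[(4,190,120,16,255,255)]
goto([.62,.09,.22],180); find_fish("orange",[.64,.066],.006,180,"k1",.04); find_fish("orange",[.593,.137],.028,172,None,.04)
im=cv2.imread("pics/k1.png"); cv2.imwrite("pics/k1c.png",cv2.resize(im[90:290,210:460],None,fx=3,fy=3))
im,_=look("side"); c=arm.get_calibration("side"); u=w2px(c,[.62,.09,.02])[0]; x,y=map(int,u); cv2.imwrite("pics/k2c.png",cv2.resize(im[y-50:y+50,x-70:x+70,::-1],None,fx=5,fy=5,interpolation=cv2.INTER_CUBIC))
```

```text
orange o [0.6576 0.0671] yaw 174.1 len 0.085 wid 0.049
orange o [0.5924 0.138 ] yaw 170.5 len 0.091 wid 0.047
```

View pics/k1c.png

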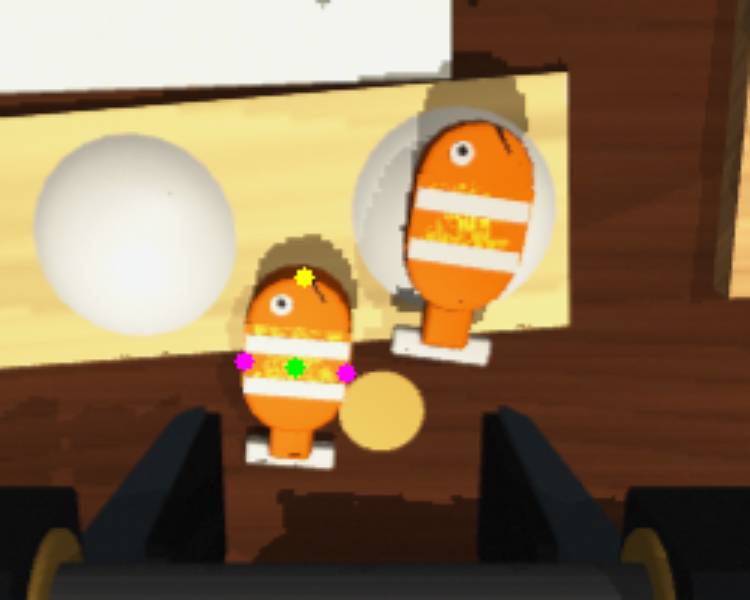

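View pics/k2c.png

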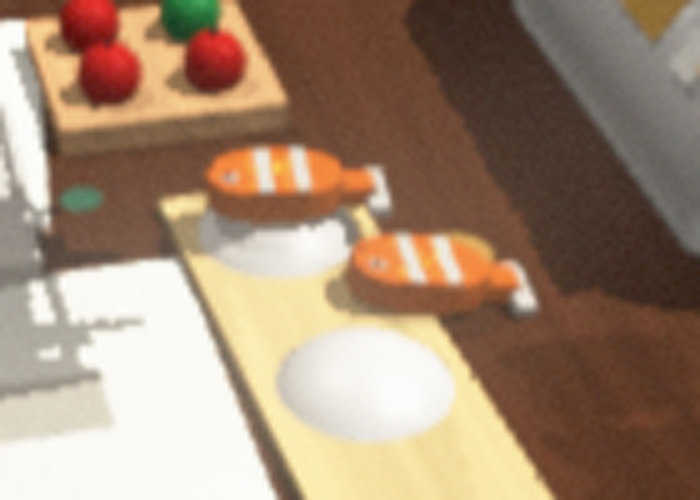

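Crops: the dome1 fish is still on its crown (.592,.138). The knocked fish (origin (295,367), nose (304,277)) hangs over the board's edge at x≈.651, tail on the table, so it is pitched about 8.5°. Its neighbour's tail leaves about 17 mm of clearance. I'll grip it 12 mm toward the tail with a tool tilted to match, then set it level on dome3.

Run:
```python
from h import *
import h
h.R["orange"]=[(4,190,120,16,255,255)]
yaw=np.radians(174.5); t=np.radians(8.5); f=np.array([np.cos(yaw),np.sin(yaw),0]); up=np.array([0,0,1.])
x=f*np.cos(t)+up*np.sin(t); z=up*np.cos(t)-f*np.sin(t); y=np.cross(z,x)
o=np.array([.656,.0675,.0075])
def tool(x,z,s): return np.c_[s*x,np.cross(-z,s*x),-z]
P=lambda h:o-.012*x-.0015*y+h*z
s=min((1,-1),key=lambda s:abs(q[5]) if (q:=arm.solve_ik(P(.06),tool(x,z,s))) is not None else 999)
G=tool(x,z,s)
arm.grip(.056); arm.move_to(P(.06),G); arm.move_l(P(.0045),feed=.06)
arm.grip(0); stat("grip"); p=arm.current_ee_pos(); arm.move_l(np.array(p)+[.01,0,.03],feed=.1); arm.move_l(np.array(p)+[.01,0,.13]); stat("lift")
d=np.array([.6118,-.1427]); q=np.r_[d-.012*f[:2],0]
L=tool(f,up,s)
arm.move_l(q+[0,0,.14],L,feed=.25); stat("carry"); 
im,c=look("wrist"); cv2.imwrite("pics/held.png",im[:,:,::-1])
if arm.current_width()>.04:
    arm.move_l(q+[0,0,.055]); arm.move_l(q+[0,0,.034],feed=.03); arm.grip(.062); arm.sleep(.3); arm.move_l(q+[0,0,.14],feed=.15)
    goto([.60,-.14,.24],180); find_fish("orange",d,.028,174.5,None,.05)
    goto([.59,.137,.24],180); find_fish("orange",[.592,.138],.028,171,None,.05)
    goto([.42,.45,.3],180); im,_=look("side"); cv2.imwrite("pics/s2.png",cv2.resize(im[120:320,240:480,::-1],None,fx=3,fy=3,interpolation=cv2.INTER_CUBIC))
stat("")
```

```text
grip t 76.1 w 0.046 f 29.9
lift t 77.4 w 0.0454 f 29.9
carry t 78.4 w 0.0457 f 29.9
orange o [ 0.6059 -0.1418] yaw 174.1 len 0.093 wid 0.046
orange o [0.5929 0.1377] yaw 171.2 len 0.09 wid 0.045
 t 88.2 w 0.0619 f 0.0
```

View pics/s2.png

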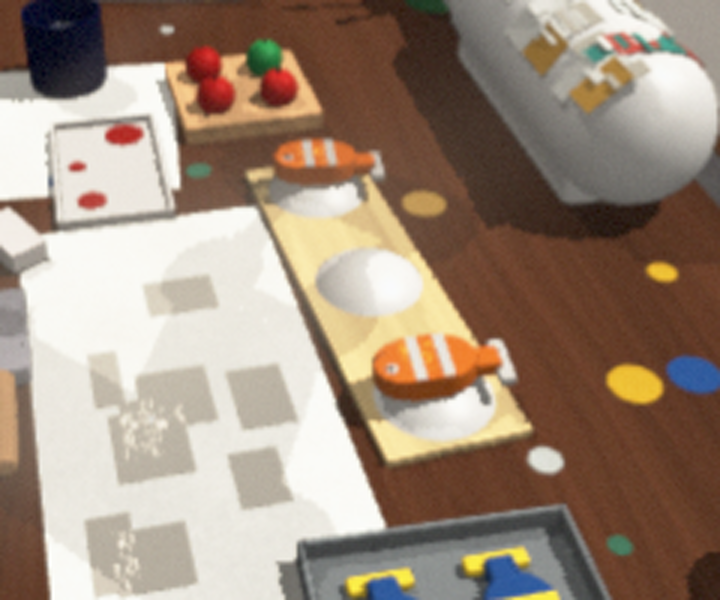

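Both orange fish sit on their crowns (offsets about 3 and 6 mm, both within tolerance). All balls are in their holes and the blue fish are in the tray.

```bash
python3 -c "
from rig import arm
print(arm.sign_off())"
```

```text
the job is handed in; nothing more can be done
None
```

I handed the job in at about 88 s; the last camera checks showed both orange fish balanced on dome1 and dome3 (about 3 and 6 mm off the crowns), both blue fish in the grey tray, and the three red balls in holes with the green ball, mug and jar undisturbed, but no verdict came back.

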